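Hold the ring clamp open at its gauge

ROBOT

A 7-joint arm with a two-finger parallel gripper is mounted at the origin on the work surface. World frame = base frame: x ahead of the robot, y to its left, z up, the work surface at z = 0. Lengths are in m, angles in rad, forces in N, time in s.
With the tool pointing down it reaches from about 0.4 to 0.85 m from the base axis. Payload 10.4 kg.
Tool frame: the origin (TCP) lies at the very end of the fingers, on their centre line; the grasp point (between the pads) lies 19 mm behind it; z points along the fingers, y is the line along which they close (so a half turn about z gives the same grasp; the last joint's range is limited). The gripper opens to 87 mm and grips with 3 to 60 N. Pads are 19 mm wide; open, the fingers measure 117 mm over their backs; the gripper's body (75 mm by 190 mm) begins 51 mm behind the grasp point.
Start: joints at [1.128, 0.332, -0.065, 1.46, 0.022, 1.35, -0.088], TCP at [0.255, -0.571, 0.223] pointing down, gripper open.
Joint ranges: [-2.6, 2.6], [-0.5, 2.12], [-1.47, 1.34], [0.16, 2.42], [-1.27, 4.41], [0.06, 2.06], [-2.6, 2.6]. Speed limits (rad/s): [2.22, 2.22, 2.79, 2.79, 3.14, 3.14, 3.14].

INTERFACE

Orientations are given as a unit quaternion [x, y, z, w].
In Python, from bench import status, camera, order gives the robot as it stands.
- The arm moves only by the tool jog_arm, never from a script. Its argument "plan" is a list of rows, each a list of 7 numbers: the turn, a rotation vector about the tool's x, y, z in rad, then the shift along the tool's x, y, z in mm, then the opening, from -1 (shut) to 1 (fully open). A call has 1 to 12 rows; each row is the pose to reach, as a shift and turn from the pose commanded when the call began, along the tool's axes at that moment; what a row does not reach only later rows make up. A row lasts 1/10 s, in which the tool goes at most 50 mm and 8.59 degrees, less where a joint would pass 70% of its speed; a pose out of reach is approached as far as the arm can. A call with a gripper value outside its range is refused whole. The fingers move at their own pace and stop on an object; "squeeze" is the grip in N (left out, the last holds). Time passes only in rows, so rows that repeat a pose let the fingers close. It gives the time, the measured TCP pose, the force, the opening and the grip force at its end, in the units of the state.
- status.read_state(): the state, without advancing time (a new reading comes with each control period).
- camera(name): name is "scene" or "top"; returns a dict with "image" (480x640x3 uint8, red, green, blue), "z_map" (480x640 float32, m along the optical axis (not along the pixel's ray), 0 where there is no reading), "fx", "fy", "cx", "cy" (pixels), "k1" (the pictures are not rectified: a ray, as slopes to the right and down, at radius r is drawn at 1 + k1 r^2 times it, then the intrinsics apply), "world_from_camera" (4x4, takes a point from camera to world coordinates). Camera axes: x right, y down, z forward; pixel columns grow to the right and rows downward; lengths in m; the calibration is good to about 2 mm. A picture is of the moment at which its call begins.
- order.close_job(): hands the job in; it is judged then, once.
The state is a dict: "time": time; "joint_positions": joint angles; "joint_vel": joint speeds; "joint_torque": joint torques, N m; "ee_pos": TCP position; "eef_rot": TCP orientation; "ft_force": force on the tool from outside, world axes, zero at the start; "torque": the same for the moment, N m; "width": finger opening in m; "grip_force": force on a finger pad.
Only numpy, scipy, OpenCV 4.12 (cv2) and the standard library are available. Lean on these libraries where they do the work, as an engineer would, in place of code of your own. Each camera call takes 0.05 s, during which the arm holds its last target. There are 200 camera calls.

TASK

Swing the magnifier that hangs over the spring ring clamp out to either side until it is well clear of the clamp. Then pull the clamp's sliding jaw open by its upright thumb plate until the pointer on the jaw stands between the two ridges of the gauge block beside it, and keep holding it there against the spring, so that a ring can be put in: the program finishes while the gripper is still holding the jaw open. Leave the other things on the bench where they are.

Things in the scene. Friction and masses are not known exactly. Their poses are not given: they have to be found in the camera images.
- clamp: Ring clamp fixed to the bench: dark steel bed 220 x 76 mm, 16 mm thick, x -120..+100 mm, rails up to 26 mm high, fixed steel jaw block (x +49..+83 mm, 60 mm wide, top 56 mm) at its far end. Origin: on the bench, mid-width. +x points to the fixed jaw, away from the robot (turned up to 17 degrees); the sliding jaw opens along -x.
- jaw: Sliding jaw: aluminium carriage 92 x 46 mm, top 34 mm above the bench, steel jaw block at its far end (top 56 mm), upright thumb plate at its near end. Axes as the clamp's; origin equals the clamp's when shut and shifts along -x as it opens, up to a stop at 75 mm. A spring pulls it shut: 5 N when shut, 1.2 N more per 10 mm; it springs shut if let go.
- plate_top (a point): Middle of the thumb plate's top edge, 84 mm above the bench; moves with the jaw. The steel plate is 12 mm thick along the slide (x), 34 mm wide (y) and rises 50 mm from the carriage (34 to 84 mm); 52 mm free between it and the jaw block behind it.
- pointer (a point): Tip of the pointer, a dark steel bar 6 mm wide that sticks out from the carriage's side on the clamp's +y side, 31 mm above the bench, 46 mm farther along the clamp's +x than the plate; moves with the jaw.
- gauge: Gauge block fixed beside the bed on the clamp's +y side: aluminium, 42 x 24 x 24 mm, two dark ridges across its top (6 mm wide, tops 32 mm above the bench) with a 20 mm gap between. Origin on the bench under the gap's middle; axes parallel to the clamp's. The pointer tip passes beside the ridges untouched; it reaches the gap at 28 to 58 mm of opening, different each time.
- magnifier (a joint): Angle of the magnifier's swing arm about its vertical post, rad: 0 = arm points from the post along the clamp's -x, over the clamp; positive is counterclockwise from above (lens goes to the clamp's -y side), negative to +y; stops at -1.25 and +1.25. Stays where it is left; hinge friction takes about 0.5 N at the pin.
- lens (a point): Middle of the magnifier's lens, a glass disc in a black rim 92 mm across and 12 mm thick, rim top 151 mm above the bench, rim bottom 139 mm; 190 mm from the hinge axis.
- pin_top (a point): Top of the upright aluminium pin by which the magnifier is moved, at the arm's free end, 250 mm from the hinge axis: 14 mm across, 42 mm tall, from 150 to 192 mm above the bench.
- hinge (a point): Point on the hinge axis of the swing arm, on top of the post (black hub 28 mm across, top 158 mm above the bench; round foot 72 mm across); it stands behind the clamp's far end and never moves.
- bench_block: Bystander: square steel block 80 x 80 x 25 mm on the clamp's +y side. Origin under its centre.
- jar: Bystander: small closed jar, 48 mm across, 60 mm high. Origin under its centre.
- bur_stand: Bystander: blue round stand 100 mm across with burs standing in it, 84 mm high. Origin under its centre.
- dish: Bystander: shallow glass dish 84 mm across, 16 mm high. Origin under its centre.
- pliers: Bystander: pliers lying flat, about 130 mm long along x, 10 mm high. Origin on the bench under the pivot.
- file: Bystander: needle file with wooden handle lying flat, 170 mm long along x, 10 mm high. Origin on the bench, near its middle.
- ring: Bystander: plain metal ring lying flat, 24 mm across, 6 mm high. Origin under its centre.
There are look-alikes about, which are no part of the job. Leave any purple or yellow look-alike of the clamp alone.

How it is judged:
By the outcome, as a careful person would: the job done as asked, in the order asked, and still so for the second after the job is handed in, while the arm keeps its last pose, push and grip.
It also fails if it takes over 51 s, if anything falls off the work surface, if the arm or the gripper's body presses on something with over 40 N, if the wrist force passes 120 N, or if a joint passes its speed limit or range.

## Working session

There is one attempt and no reset: what is moved stays moved. The work goes in short steps, Python scripts to look and compute and a tool call to move; the robot and the scene stay as the last step left them, time stands still between calls to the robot, and variables do not carry over. Pictures are saved under pics/ and viewed, at most 10 in all, crops included, and the job is handed in when it is done.

Besides the shell and the picture viewer there is one more tool, called after "Emit:" as name(argument=value, ...), one argument or row to a line, values as JSON. jog_arm: Moves the arm, as the interface text tells. Its arguments: {"type":"object","properties":{"plan":{"type":"array"},"squeeze":{"type":"number"}},"required":["plan"]}

```bash
mkdir -p pics
cat > h.py <<'E'
import numpy as np, cv2
from bench import status, camera, order
def grab(n):
    c=camera(n); return c
def save(c,f): cv2.imwrite('pics/'+f,c['image'][:,:,::-1])
def cloud(c):
    K=np.array([[c['fx'],0,c['cx']],[0,c['fy'],c['cy']],[0,0,1.]])
    v,u=np.mgrid[0:480,0:640]
    p=cv2.undistortPoints(np.stack([u,v],-1).reshape(-1,1,2).astype(float),K,np.array([c['k1'],0,0,0.])).reshape(480,640,2)
    z=c['z_map']; P=np.dstack([p[...,0]*z,p[...,1]*z,z])
    T=c['world_from_camera']; W=P@T[:3,:3].T+T[:3,3]; W[z==0]=np.nan
    return W
E
python3 - <<'E'
from h import *
for n in('top','scene'):
    c=grab(n); save(c,n+'0.png'); np.save(n+'.npy',cloud(c)); print(c['world_from_camera'].round(3).tolist(),c['fx'],c['k1'])
print(status.read_state())
E
```

```text
[[0.004, -0.997, 0.075, 0.406], [-1.0, -0.006, -0.016, 0.058], [0.017, -0.075, -0.997, 1.277], [0.0, 0.0, 0.0, 1.0]] 512.5412567261773 -0.06166458462976573
[[-0.78, 0.507, -0.368, 0.892], [0.626, 0.646, -0.436, 0.554], [0.017, -0.571, -0.821, 1.101], [0.0, 0.0, 0.0, 1.0]] 498.5444359124058 -0.025136050086012905
{'time': 0.1, 'joint_positions': array([ 1.128377  ,  0.33283709, -0.06472295,  1.46083535,  0.02160416,
        1.34988418, -0.08852874]), 'joint_vel': array([-6.66461329e-04, -8.25119160e-04,  2.86616547e-05, -1.47795629e-03,
        1.35501337e-04, -4.76667133e-04,  1.05395454e-03]), 'joint_torque': array([ 9.74494469e-04, -6.24546146e+01,  2.47272535e-02, -3.90718138e+01,
       -6.13014470e-02,  3.65212793e-02,  6.48134346e-05]), 'ee_pos': array([ 0.25462029, -0.5704182 ,  0.2218263 ]), 'eef_rot': array([ 9.78048231e-01,  2.08377675e-01, -1.57366361e-04, -6.14292585e-04]), 'ft_force': array([-0.0480269 , -0.27931392,  0.88987002]), 'torque': array([-0.06705773, -0.02549214, -0.05080802]), 'grip_force': 0.0, 'width': 0.08670862464926331}
```

View pics/top0.png

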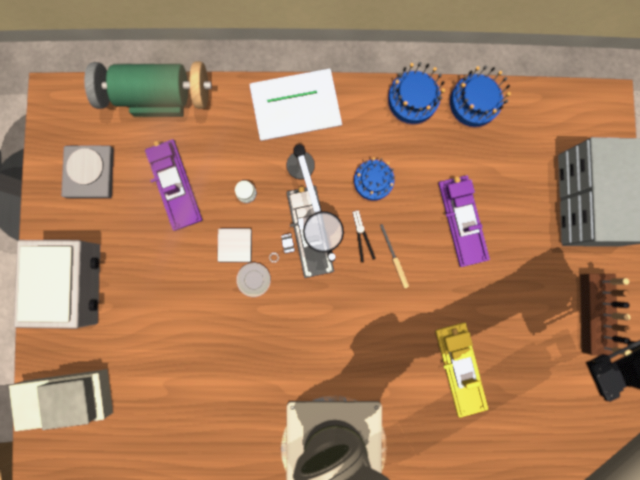

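View pics/scene0.png

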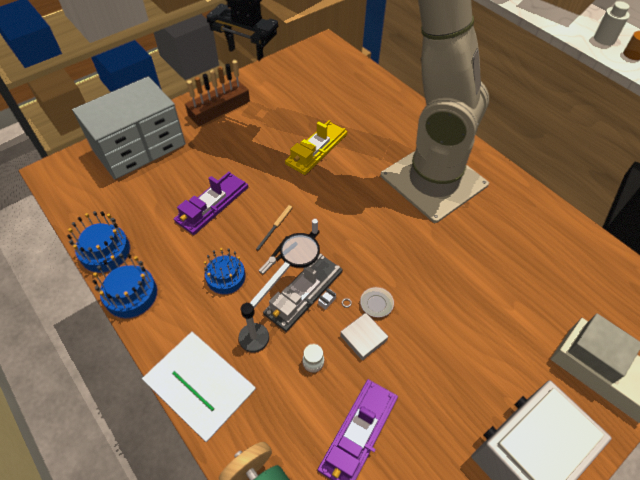

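The top view shows the grey clamp from about (297,190) to (320,275). The hinge is at (300,150), the lens at (323,232), the pin at (332,257) and the gauge at (288,243). I'll measure these now.

Run:
```python
from h import *
W=np.load('top.npy'); S=np.load('scene.npy')
for n,W in(('top',W),('scene',S)):
    P=W.reshape(-1,3); P=P[~np.isnan(P).any(1)]
    # region
    R=P[(abs(P[:,0]-.60)<.24)&(abs(P[:,1]-.05)<.16)]
    pin=R[(R[:,2]>.165)&(R[:,2]<.2)]; print(n,'pin',pin.mean(0),pin.ptp(0) if hasattr(pin,'ptp') else np.ptp(pin,axis=0),len(pin))
    l=R[(R[:,2]>.135)&(R[:,2]<.165)]; print('arm/lens',len(l),l.min(0),l.max(0))
    for lo,hi in((.012,.028),(.029,.038),(.048,.06),(.07,.09)):
        q=R[(R[:,2]>lo)&(R[:,2]<hi)]; print(lo,hi,len(q),np.median(q,0).round(3),q.min(0).round(3),q.max(0).round(3))
for u,v in((300,150),(332,257),(323,232),(288,243),(308,270),(302,202),(310,240)): print(u,v,np.load('top.npy')[v,u].round(3))
im=cv2.imread('pics/top0.png')[140:290,220:410]; im2=cv2.imread('pics/scene0.png')[210:350,235:405]
cv2.imwrite('pics/c0.png',np.vstack([cv2.resize(im,(760,600),interpolation=2)]))
cv2.imwrite('pics/c1.png',cv2.resize(im2,(728,600),interpolation=2))
```

```text
top pin [0.46893531 0.01673055 0.18925931] [0.24597124 0.07451534 0.02946649] 36
arm/lens 1831 [ 0.45261277 -0.01289361  0.13815651] [0.71442652 0.09933015 0.16476875]
0.012 0.028 1931 [0.499 0.077 0.017] [ 0.373 -0.11   0.012] [0.838 0.21  0.028]
0.029 0.038 479 [ 0.62  -0.05   0.032] [ 0.433 -0.109  0.029] [0.711 0.21  0.038]
0.048 0.06 783 [0.62  0.063 0.054] [ 0.564 -0.11   0.048] [0.705 0.21  0.06 ]
0.07 0.09 62 [ 0.666 -0.08   0.078] [ 0.62 -0.11  0.07] [0.707 0.092 0.087]
scene pin [0.46440169 0.01674803 0.18242031] [0.01383262 0.01402406 0.02868993] 62
arm/lens 1716 [ 0.45123086 -0.01481485  0.13552776] [0.71591037 0.10177375 0.16312618]
0.012 0.028 2103 [0.547 0.084 0.017] [ 0.372 -0.109  0.012] [0.839 0.21  0.028]
0.029 0.038 682 [0.549 0.06  0.032] [ 0.427 -0.11   0.029] [0.713 0.21  0.038]
0.048 0.06 878 [0.614 0.066 0.054] [ 0.501 -0.11   0.048] [0.71 0.21 0.06]
0.07 0.09 142 [0.519 0.057 0.08 ] [ 0.501 -0.11   0.07 ] [0.71  0.096 0.09 ]
300 150 [0.7   0.083 0.161]
332 257 [0.461 0.013 0.196]
323 232 [0.518 0.031 0.15 ]
288 243 [0.503 0.114 0.029]
308 270 [0.438 0.065 0.012]
302 202 [0.6   0.08  0.057]
310 240 [0.501 0.06  0.148]
```

View pics/c0.png

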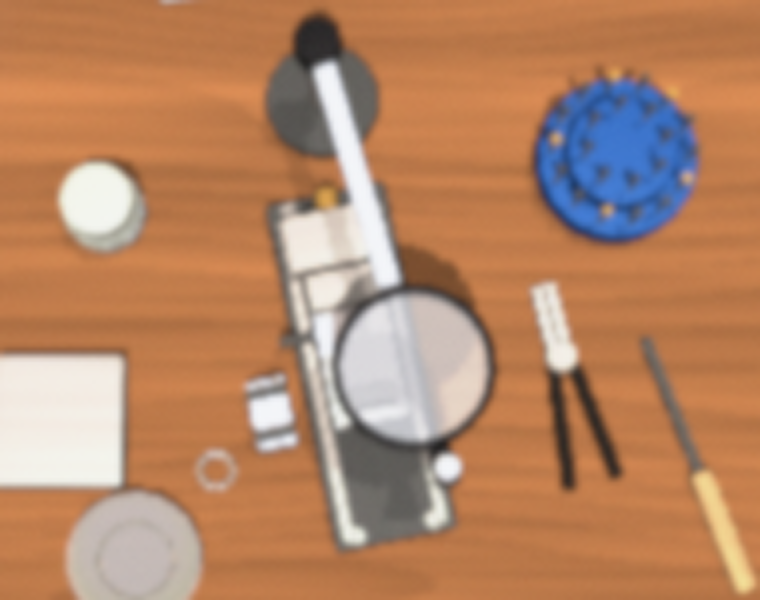

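View pics/c1.png

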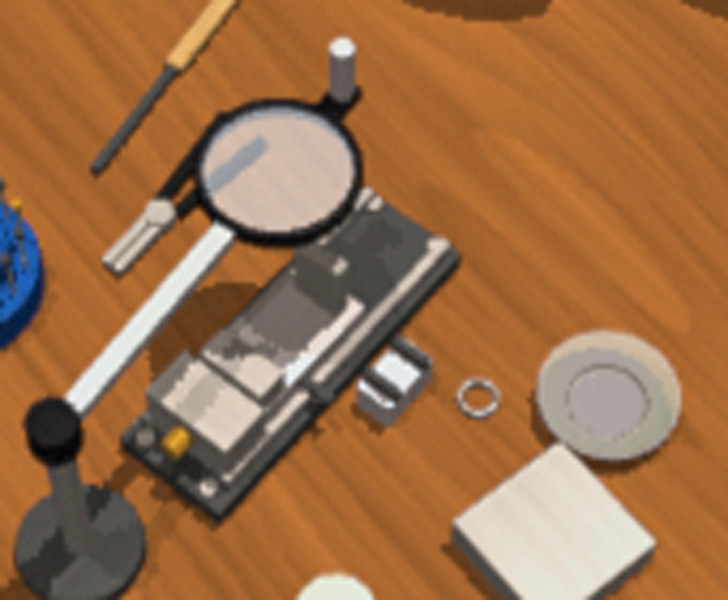

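```bash
cat >> h.py <<'E'
from scipy.spatial.transform import Rotation as Ro
def rel(pos,phi,s=None):
    s=s or status.read_state(); R0=Ro.from_quat(s['eef_rot'])
    R1=Ro.from_euler('z',phi)*Ro.from_euler('x',np.pi)
    return np.r_[(R0.inv()*R1).as_rotvec().round(3),(R0.inv().apply(np.array(pos)-s['ee_pos'])*1000).round(0)].tolist()
E
python3 - <<'E'
from h import *
for p,f in (((.45,-.2,.225),1.2),((.453,.055,.225),1.843),((.453,.055,.165),1.843)): print(rel(p,f))
E
```

```text
[-0.001, -0.0, -0.78, 329.0, -259.0, -3.0]
[-0.001, -0.001, -1.423, 436.0, -490.0, -3.0]
[-0.001, -0.001, -1.423, 436.0, -490.0, 57.0]
```

Emit:
jog_arm(
  plan=[
    [0, 0, -0.1, 41, -32, 0, -1],
    [0, 0, -0.2, 82, -65, 0, -1],
    [0, 0, -0.3, 123, -97, 0, -1],
    [0, 0, -0.4, 164, -130, -2, -1],
    [0, 0, -0.5, 205, -162, -2, -1],
    [0, 0, -0.6, 247, -194, -2, -1],
    [0, 0, -0.7, 288, -227, -3, -1],
    [0, 0, -0.8, 329, -259, -3, -1],
    [0, 0, -0.93, 350, -305, -3, -1],
    [0, 0, -1.06, 371, -350, -3, -1],
    [0, 0, -1.2, 392, -396, -3, -1],
    [0, 0, -1.32, 414, -443, -3, -1],
  ],
)

```text
time: 1.3
ee_pos: [0.4514, -0.0153, 0.2254]
eef_rot: [0.643, 0.766, -0.0, 0.0]
ft_force: [0.4, 0.1, 0.6]
width: 0.0028
grip_force: 0.0
```

Run:
```python
from h import *
s=status.read_state();print(s['time'],s['ee_pos'],s['ft_force'],s['width'],s['joint_positions'].round(2))
for p,f in (((.453,.055,.225),1.843),((.453,.055,.165),1.843)): print(rel(p,f))
H=np.array([.703,.083])
for th in np.arange(.07,1.16,.12):
    a=th+.2; r=np.array([-np.cos(a),-np.sin(a)]); t=np.array([np.sin(a),-np.cos(a)])
    q=H+.25*r-t*.0165; print(round(th,2),(q*1000).round(0),round(a+np.pi/2,2))
```

```text
1.3 [ 0.45139107 -0.01532063  0.22539484] [0.41397769 0.10692873 0.56752043] 0.002830109867744867 [ 0.58 -0.03 -0.63  1.86 -0.02  1.3   0.13]
[-0.0, 0.0, -0.098, 69.0, 14.0, 0.0]
[-0.0, 0.0, -0.098, 69.0, 14.0, 60.0]
0.07 [458.  32.] 1.84
0.19 [465.   3.] 1.96
0.31 [477. -25.] 2.08
0.43 [491. -51.] 2.2
0.55 [509. -75.] 2.32
0.67 [529. -97.] 2.44
0.79 [ 552. -117.] 2.56
0.91 [ 577. -134.] 2.68
1.03 [ 604. -147.] 2.8
1.15 [ 632. -157.] 2.92
```

Emit:
jog_arm(
  plan=[
    [0, 0, -0.05, 40, 8, 0, -1],
    [0, 0, -0.1, 69, 14, 0, -1],
    [0, 0, -0.1, 69, 14, 0, -1],
    [0, 0, -0.1, 69, 14, 30, -1],
    [0, 0, -0.1, 69, 14, 60, -1],
    [0, 0, -0.1, 69, 14, 60, -1],
  ],
)

```text
time: 1.9
ee_pos: [0.4517, 0.052, 0.1623]
eef_rot: [0.606, 0.795, -0.002, -0.002]
ft_force: [-0.3, -0.7, 0.0]
width: 0.0005
grip_force: 0.0
```

Run:
```python
from h import *
H=np.array([.703,.083])
for th in np.r_[.07:1.16:.09]:
    a=th+.2; r=np.array([-np.cos(a),-np.sin(a)]); t=np.array([np.sin(a),-np.cos(a)])
    q=H+.25*r-t*.0165; print(rel((*q,.165),a+np.pi/2))
```

```text
[-0.006, -0.001, -0.002, -21.0, 0.0, -3.0]
[-0.006, -0.002, -0.092, -43.0, 0.0, -3.0]
[-0.006, -0.002, -0.182, -66.0, 2.0, -3.0]
[-0.006, -0.002, -0.272, -88.0, 5.0, -3.0]
[-0.006, -0.002, -0.362, -110.0, 11.0, -3.0]
[-0.005, -0.003, -0.452, -131.0, 18.0, -3.0]
[-0.005, -0.003, -0.542, -151.0, 28.0, -3.0]
[-0.005, -0.003, -0.632, -171.0, 39.0, -3.0]
[-0.005, -0.004, -0.722, -190.0, 52.0, -3.0]
[-0.005, -0.004, -0.812, -207.0, 66.0, -3.0]
[-0.005, -0.004, -0.902, -223.0, 83.0, -3.0]
[-0.005, -0.004, -0.992, -237.0, 100.0, -4.0]
[-0.005, -0.004, -1.082, -250.0, 119.0, -4.0]
```

Emit:
jog_arm(
  plan=[
    [0, 0, 0, -15, 0, -3, -1],
    [0, 0, 0, -22, 0, -3, -1],
    [0, 0, -0.09, -43, 0, -3, -1],
    [0, 0, -0.18, -66, 2, -3, -1],
    [0, 0, -0.27, -88, 5, -3, -1],
    [0, 0, -0.36, -110, 11, -3, -1],
    [0, 0, -0.45, -131, 18, -3, -1],
    [0, 0, -0.54, -151, 28, -3, -1],
    [0, 0, -0.63, -171, 39, -3, -1],
    [0, 0, -0.72, -190, 52, -3, -1],
    [0, 0, -0.81, -207, 66, -3, -1],
    [0, 0, -0.85, -215, 74, -3, -1],
  ],
)

```text
time: 3.1
ee_pos: [0.5836, -0.1366, 0.1692]
eef_rot: [0.224, 0.975, 0.0, 0.0]
ft_force: [0.4, -0.1, 0.8]
width: 0.0007
grip_force: 0.2
```

Run:
```python
from h import *
s=status.read_state();print(s['time'],s['ee_pos'],s['ft_force'],s['joint_positions'].round(2))
c=grab('scene'); W=cloud(c); P=W.reshape(-1,3);
R=P[(P[:,0]>.44)&(P[:,0]<.75)&(P[:,1]>-.2)&(P[:,1]<.15)&(P[:,2]>.136)&(P[:,2]<.15)]; print(np.median(R,0),len(R))
a=1.05+.2; r=np.array([-np.cos(a),-np.sin(a)]); t=np.array([np.sin(a),-np.cos(a)]);q=np.array([.703,.083])+.25*r-t*.0165
print(rel((*q,.165),a+np.pi/2))
save(c,'s1.png')
```

```text
3.1 [ 0.58362007 -0.13657601  0.16924778] [ 0.39003298 -0.10500746  0.76692745] [ 0.65  0.38 -0.62  1.58  0.23  1.26  1.11]
[ 0.63488859 -0.07750891  0.14719054] 1159
[0.0, 0.001, -0.13, -27.0, -0.0, 4.0]
```

View pics/s1.png

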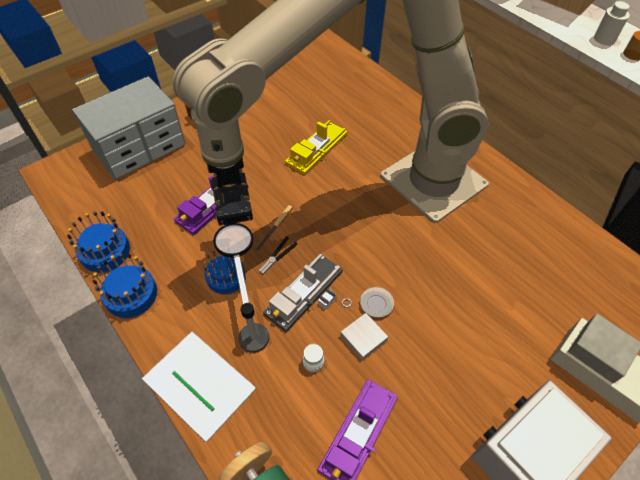

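The lens is now at (234,240), well off the clamp. I'll push it a little further, retreat, and go up over the plate.

Emit:
jog_arm(
  plan=[
    [0, 0, -0.07, -14, 0, 0, -1],
    [0, 0, -0.13, -27, 0, 0, -1],
    [0, 0, -0.13, -27, 0, 0, -1],
    [0, 0, -0.13, -10, 0, 0, -1],
    [0, 0, -0.13, 20, 0, 0, -1],
    [0, 0, -0.13, 50, 0, -10, -1],
  ],
)

```text
time: 3.75
ee_pos: [0.5354, -0.112, 0.1777]
eef_rot: [0.162, 0.987, 0.0, -0.001]
ft_force: [-0.0, -0.0, 1.8]
width: 0.0002
grip_force: 0.0
```

Run:
```python
from h import *
s=status.read_state();print(s['time'],s['ee_pos'])
for n in('scene','top'):
    c=grab(n);W=cloud(c); np.save(n+'2.npy',W); P=W.reshape(-1,3); P=P[~np.isnan(P).any(1)]
    R=P[(P[:,0]>.42)&(P[:,0]<.7)&(P[:,1]>.01)&(P[:,1]<.13)]
    pl=R[(R[:,2]>.079)&(R[:,2]<.09)&(R[:,0]<.56)]; print(n,'plate',len(pl),pl.mean(0).round(4),np.ptp(pl,0).round(3))
    jb=R[(R[:,2]>.05)&(R[:,2]<.06)]; (ce,sz,an)=cv2.minAreaRect(jb[:,:2].astype(np.float32)*1000); print('jawtop',ce,sz,an)
    bd=P[(P[:,0]>.40)&(P[:,0]<.7)&(P[:,1]>.0)&(P[:,1]<.125)&(P[:,2]>.01)]
    bd=bd[(bd[:,1]-.2*(bd[:,0]-.5)<.1)]
    print('bed',cv2.minAreaRect(bd[:,:2].astype(np.float32)*1000))
    if n=='top':
        save(c,'t2.png'); im=c['image'][180:290,260:360,::-1]; cv2.imwrite('pics/t2c.png',cv2.resize(im,(545,600),interpolation=2))
    else:
        im=c['image'][240:345,250:370,::-1]; cv2.imwrite('pics/s2c.png',cv2.resize(im,(685,600),interpolation=2))
```

```text
3.75 [ 0.53544454 -0.1119596   0.17766019]
scene plate 61 [0.5114 0.0575 0.0828] [0.017 0.033 0.01 ]
jawtop (602.0452880859375, 75.73808288574219) (192.9298095703125, 62.08474349975586) 20.61336326599121
bed ((559.999267578125, 60.51683807373047), (280.46417236328125, 121.21187591552734), 0.3952958583831787)
top plate 72 [0.5107 0.0561 0.0834] [0.014 0.033 0.009]
jawtop (601.1663818359375, 75.97456359863281) (197.1026611328125, 59.507606506347656) 11.470749855041504
bed ((560.3726806640625, 60.49067687988281), (279.5676574707031, 120.87906646728516), 0.24566277861595154)
```

View pics/t2c.png

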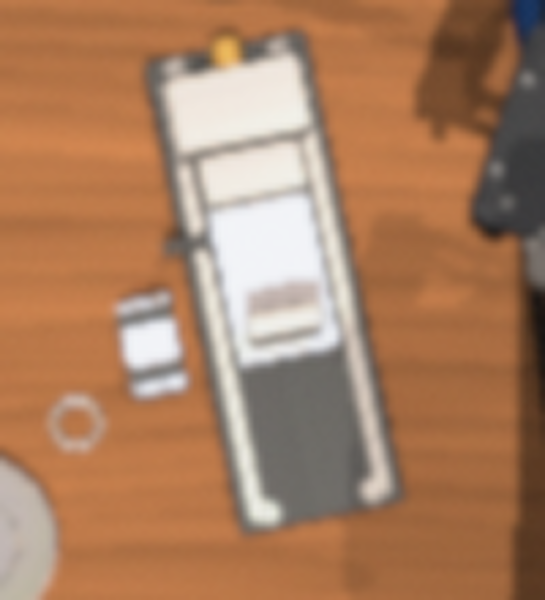

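View pics/s2c.png

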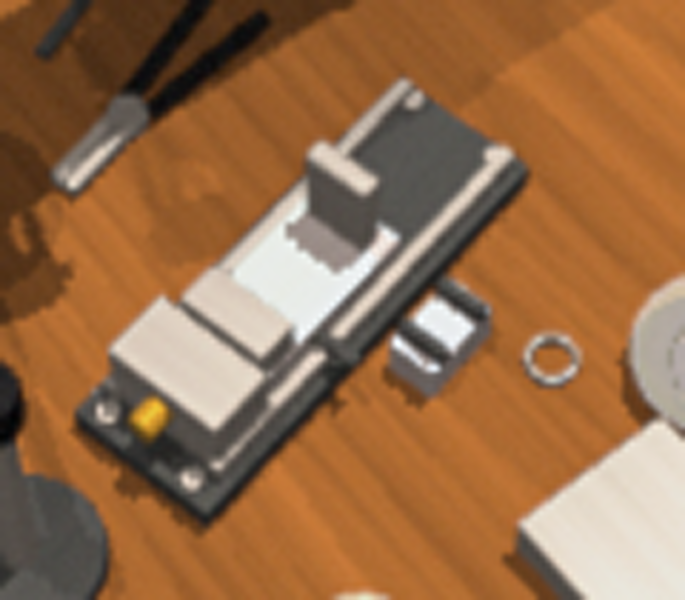

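```bash
cat >> h.py <<'E'
def ray(c,u,v,z):
    K=np.array([[c['fx'],0,c['cx']],[0,c['fy'],c['cy']],[0,0,1.]])
    p=cv2.undistortPoints(np.array([[[u,v]]],float),K,np.array([c['k1'],0,0,0.])).ravel()
    T=c['world_from_camera']; d=T[:3,:3]@np.r_[p,1]; return T[:3,3]+d*(z-T[2,3])/d[2]
E
python3 - <<'E'
from h import *
t=grab('top'); s=grab('scene')
T=lambda u,v,z: ray(t,260+u/5.45-.5,180+v/5.45-.5,z)
S=lambda u,v,z: ray(s,250+u/5.71-.5,240+v/5.71-.5,z)
e1=T(148,65,.016);e2=T(247,530,.016);e3=T(300,35,.016);e4=T(400,495,.016)
for a,b in((e1,e2),(e3,e4)): d=a-b; print('yaw',np.arctan2(d[1],d[0]),np.hypot(*d[:2]))
print('clamp origin-ish',(e1+e2+e3+e4)/4)
x=np.array([np.cos(.207),np.sin(.207),0])
for F,p,g1,g2 in((T,(175,243),(145,308),(160,376)),(S,(345,352),(425,338),(463,299))):
    P=F(*p,.031);G1=F(*g1,.032);G2=F(*g2,.032)
    print(P,(G1+G2)/2,'open mm',(P-(G1+G2)/2)@x*1000,'ridge sep',(G1-G2)@x*1000)
print('plate', [T(a,b,.084) for a,b in((248,318),(322,305),(250,340),(322,327))])
for p in((.47,.0,.17),(.511,.057,.14),(.511,.057,.054)): print(rel(p,np.pi/2+.205))
E
```

```text
yaw 0.21667661413013686 0.216493684753108
yaw 0.2168582941463565 0.21472337185415533
clamp origin-ish [0.53451877 0.06129491 0.016     ]
[0.54928639 0.10549181 0.031     ] [0.50464166 0.11512132 0.032     ] open mm 41.7125462712533 ridge sep 31.215453215863594
[0.5462395  0.10371411 0.031     ] [0.50354807 0.11755915 0.032     ] open mm 38.93454710757136 ridge sep 24.99578670100724
plate [array([0.51105334, 0.07190916, 0.084     ]), array([0.51683373, 0.04022471, 0.084     ]), array([0.50160187, 0.07099122, 0.084     ]), array([0.50736676, 0.04018192, 0.084     ])]
[-0.0, 0.002, 1.042, 100.0, 86.0, 9.0]
[-0.0, 0.002, 1.042, 79.0, 153.0, 39.0]
[-0.0, 0.002, 1.042, 79.0, 153.0, 125.0]
```

Emit:
jog_arm(
  plan=[
    [0, 0, 0, 30, 10, -20, 0.1],
    [0, 0, 0.12, 50, 45, -20, 0.1],
    [0, 0, 0.25, 60, 80, -10, 0.1],
    [0, 0, 0.4, 70, 110, 0, 0.1],
    [0, 0, 0.55, 79, 140, 10, 0.1],
    [0, 0, 0.7, 79, 153, 20, 0.1],
    [0, 0, 0.84, 79, 153, 39, 0.1],
    [0, 0, 0.98, 79, 153, 39, 0.1],
    [0, 0, 1.034, 79, 153, 39, 0.1],
    [0, 0, 1.034, 79, 153, 39, 0.1],
    [0, 0, 1.034, 79, 153, 39, 0.1],
  ],
)

```text
time: 5.05
ee_pos: [0.5113, 0.0573, 0.1395]
eef_rot: [0.627, 0.779, 0.0, -0.0]
ft_force: [-0.1, 0.6, -0.6]
width: 0.0481
grip_force: 0.0
```

Run:
```python
from h import *
s=status.read_state();print(s['time'],s['ee_pos'],s['width'],s['joint_positions'].round(2))
for z in (.1,.05): print(rel((.5095,.0565,z),np.pi/2+.213))
```

```text
5.05 [0.51130801 0.05731843 0.1395055 ] 0.048115535931255955 [ 0.42  0.22 -0.69  1.83  0.15  1.15 -0.1 ]
[0.0, -0.0, 0.003, -0.0, -2.0, 40.0]
[0.0, -0.0, 0.003, -0.0, -2.0, 90.0]
```

Emit:
jog_arm(
  plan=[
    [0, 0, 0, 0, -2, 30, 0.1],
    [0, 0, 0, 0, -2, 55, 0.1],
    [0, 0, 0, 0, -2, 75, 0.1],
    [0, 0, 0, 0, -2, 89, 0.1],
    [0, 0, 0, 0, -2, 89, 0.1],
    [0, 0, 0, 0, -2, 89, -1],
    [0, 0, 0, 0, -2, 89, -1],
    [0, 0, 0, 0, -2, 89, -1],
    [0, 0, 0, 0, -2, 89, -1],
    [0, 0, 0, 0, -2, 89, -1],
  ],
  squeeze=35,
)

```text
time: 6.05
ee_pos: [0.5093, 0.057, 0.0509]
eef_rot: [0.627, 0.779, 0.0, 0.0]
ft_force: [0.8, 0.8, -0.0]
width: 0.0157
grip_force: 0.0
```

Emit:
jog_arm(
  plan=[
    [0, 0, 0, 0, 0, 0, -1],
    [0, 0, 0, 0, 0, 0, -1],
    [0, 0, 0, 0, 0, 0, -1],
  ],
  squeeze=35,
)

```text
time: 6.35
ee_pos: [0.5093, 0.057, 0.0508]
eef_rot: [0.627, 0.779, 0.0, 0.0]
ft_force: [-0.3, -0.2, 2.6]
width: 0.0119
grip_force: 35.0
```

Emit:
jog_arm(
  plan=[
    [0, 0, 0, 0, -5, 0, -1],
    [0, 0, 0, 0, -12, 0, -1],
    [0, 0, 0, 0, -20, 0, -1],
    [0, 0, 0, 0, -28, 0, -1],
    [0, 0, 0, 0, -35, 0, -1],
    [0, 0, 0, 0, -40, 0, -1],
    [0, 0, 0, 0, -40, 0, -1],
    [0, 0, 0, 0, -40, 0, -1],
    [0, 0, 0, 0, -40, 0, -1],
  ],
  squeeze=40,
)

```text
time: 7.25
ee_pos: [0.4715, 0.0488, 0.0508]
eef_rot: [0.627, 0.779, 0.002, 0.001]
ft_force: [8.7, 2.0, -6.8]
width: 0.0119
grip_force: 40.0
```

Run:
```python
from h import *
for n,(a,b) in(('top',(180,260)),('scene',(240,250))):
    c=grab(n); im=c['image'][a:a+100,b:b+120,::-1]; im=cv2.resize(im,(720,600),interpolation=2)
    im=im if n=='scene' else im; cv2.imwrite('pics/%s3.png'%n,im)
a=cv2.resize(cv2.imread('pics/top3.png'),(400,333));b=cv2.imread('pics/scene3.png')
cv2.imwrite('pics/both3.png',np.hstack([cv2.imread('pics/top3.png')[120:520,0:400],b[150:550,320:720]]))
```

```text
(no output)
```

View pics/both3.png

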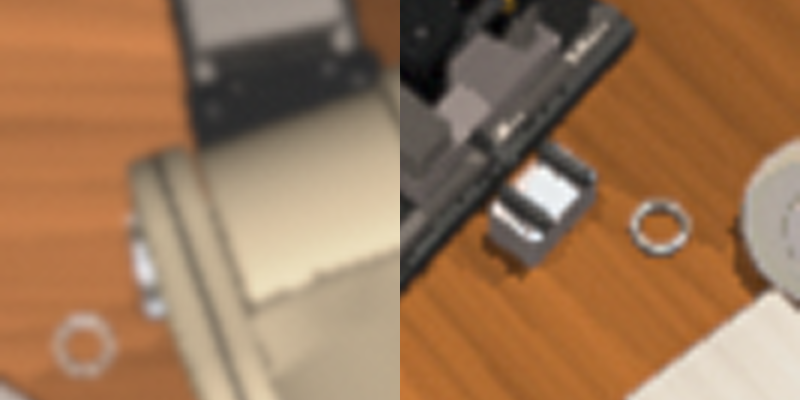

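In the scene half, the gauge ridges show at about (565,165) and (520,210) with the pointer near (525,165). The top view is blocked by the arm. I'll enlarge the gauge to check.

Run:
```python
from h import *
c=grab('scene'); im=c['image'][272:312,300:350,::-1]
im=cv2.convertScaleAbs(im,alpha=1.6,beta=25)
cv2.imwrite('pics/z4.png',cv2.resize(im,(750,600),interpolation=cv2.INTER_LANCZOS4)); print(status.read_state()['ee_pos'])
# expected pixel of the pointer tip (from the shut measurement) and of the gap middle
def proj(p):
    T=np.linalg.inv(c['world_from_camera']); K=np.array([[c['fx'],0,c['cx']],[0,c['fy'],c['cy']],[0,0,1.]])
    return cv2.projectPoints(np.array([p]),T[:3,:3],T[:3,3],K,np.array([c['k1'],0,0,0]))[0].ravel()
d=np.array([.977,.212,0])
for k in(32,38.7,46): print(k,(proj(np.array([.5462,.1037,.031])-d*k/1000)-[299.5,271.5])*15)
```

```text
[0.47148791 0.04887479 0.05080132]
32 [282.26599339 309.74399908]
38.7 [308.2358415 281.9279918]
46 [336.38613215 251.77551315]
```

View pics/z4.png

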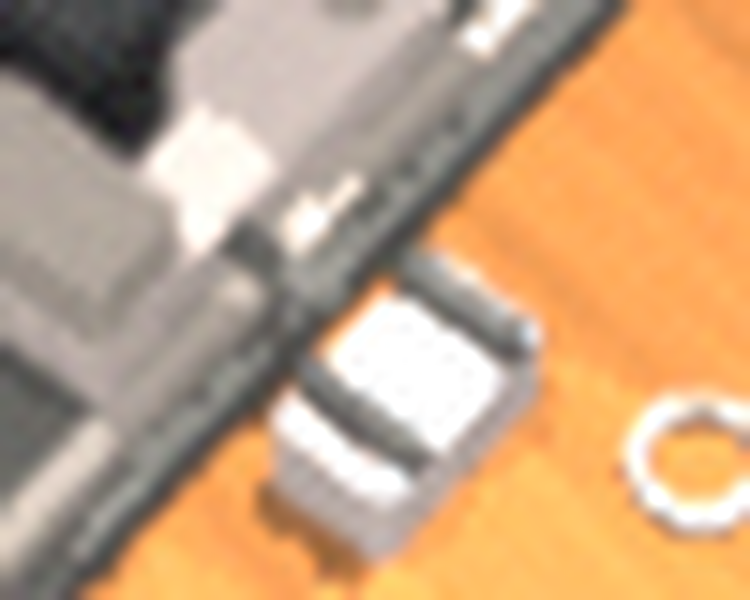

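The pointer bar runs from (245,240) to (310,295). Extended, it meets the middle of the gap at about (357,320), within about 1 mm of centre. The pose and grip are steady, so I'm handing in.

Run:
```python
from h import *
print(order.close_job()); s=status.read_state(); print(s['time'],s['ee_pos'],s['grip_force'])
```

```text
the job is handed in; nothing more can be done
None
the job is handed in; nothing more can be done
```

I handed the job in with the magnifier swung about 1 rad out to the clamp's -y side, and the gripper still holding the jaw about 39 mm open at 40 N, the pointer within about 1 mm of mid-gap in the last picture; the hand-in returned no verdict.

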